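Park the large syringe on the rotary syringe stand

TASK

First turn the rotary syringe stand so that its one empty cradle faces the red tab on the foot. Then lay the large syringe that lies on the bench in that sloped cradle, down in both hooks, nozzle at the low end and its finger flange just above the upper hook, and let go; set it down, do not drop it. Leave the small syringe, dropper bottle, film box and flask where they are.

Things in the scene. Friction and masses are not known exactly. Their poses are not given: they have to be found in the camera images.
- syringe_large: the larger clear syringe on the bench, 120 mm long, 17 mm high, about 30 g, left or right of the stand, at any yaw. Origin: underside of its middle; y runs along it from nozzle (y -59 mm) to plunger end (+59), z up. Barrel 16 to 17 mm wide from y -59 to +28. Grasp the barrel from above, best near y -8, which comes midway between the cradle's hooks
- syringe_nozzle (a point): tip of the large syringe's nozzle, (0, -59, 8.5) mm in the syringe's frame
- syringe_flange (a point): middle of the large syringe's finger flange, (0, 27, 8.5) mm in its frame; the flange is 28 mm wide across x, 17 mm high, 2 mm thick; behind it is the plunger rod, 8 mm wide
- carousel_base: fixed grey foot of the rotary syringe stand, radius 80 mm; origin on the bench under the vertical axis of rotation; a bar with an upright red tab (24 mm high, 148 to 160 mm from the axis) points along its own -x, roughly at the robot
- carousel (a joint): turn of the stand about its vertical axis, counter-clockwise from above, rad, no stops; at 0 or any whole turn the empty cradle faces the red tab. Starts between 0.6 and 5.68. Friction of 0.06 N m keeps it where it is left. A white disc (radius 120 mm, 45 to 50 mm above the bench) carries four cradles at 90 degrees; in the other three, syringes like the large one are fixed
- turning_pin (a point): top of one of four upright black pins for turning the stand, 10 mm thick, 92 to 139 mm above the bench, 50 mm from the axis, each midway between two cradles; this one is 45 degrees clockwise (from above) of the empty cradle. A shut gripper can go down between pins and push one round. The cradles and parked syringes begin 79 mm from the axis and reach up to 150 mm above the bench
- hub (a point): middle of the blue disc that bears the pins, on the axis: radius 60 mm, top 93 mm above the bench, domed to 101 mm within 18 mm of the axis (this point, at 101 mm)
- empty_cradle (a point): where the large syringe's origin belongs in the empty cradle: 115 mm above the bench, 100 mm from the axis. Axes turn with the stand: -x points away from the axis, z up, y level along the cradle. The cradle slopes 0.26 rad (15 degrees), rising towards +y: a parked syringe has these axes turned by +0.26 rad about x
- upper_hook (a point): middle of the upper hook's wire, 20 mm up the slope from the empty cradle's point. Both hooks: 5 mm steel wire, open at the top, 22 mm wide inside for 9 mm of height, flaring to about 35 mm at 18 mm; below them only a 7 mm post each. The flange is wider than the hook and rests on or just above its uphill side (at the exact place 3.5 mm above)
- lower_hook (a point): middle of the lower hook's wire, 36 mm down the slope from the empty cradle's point
- cradle_low_end (a point): where the tip of the large syringe's nozzle belongs when it is parked in the empty cradle
- loading_point (a point): fixed point over the red tab's bar, 100 mm from the axis and 115 mm above the bench: the empty cradle belongs here before loading
- syringe_small: bystander: smaller clear syringe, 94 mm long, 14 mm thick, lying on the bench on the other side; origin at its underside, length along y
- dropper_bottle: bystander: amber dropper bottle with black bulb, 33 mm across, 98 mm high, standing 85 to 97 mm from the large syringe's origin beyond its plunger end; origin at its underside
- film_box: bystander: white and blue carton, 56 x 125 x 56 mm (x, y, z), standing behind on the left; origin at its underside
- flask: bystander: clear flask with blue cap, 77 mm across, 155 mm high, standing behind on the right; origin at its underside

How it is judged (in metres and radians):
On the way, in this order (a step that is already met when the one before it is completed fails the run):
1. the empty cradle is turned to the red tab and stands still (horizontal distance between empty_cradle and loading_point below 0.015 m and velocity of joint carousel between -0.1 and 0.1 rad/s), for 0.2 s.
2. the large syringe lies in the empty cradle (distance between syringe_large and empty_cradle below 0.012 m and distance between syringe_nozzle and cradle_low_end below 0.012 m), for 0.2 s.
At the end, for the whole second after the job is handed in: The empty cradle faces the red tab (its centre within 15 mm of the loading point, seen from above), and the large syringe lies at rest in both its hooks, nozzle at the low end: its origin and its nozzle tip are each within 12 mm of their places in the cradle (all of step 2 and horizontal distance between empty_cradle and loading_point below 0.015 m and contact force between syringe_large and carousel above 0.05 N and linear speed of syringe_large below 0.02 m/s); the robot touches nothing.
It fails at once if the small syringe is moved by more than 20 mm (distance of syringe_small from where it was at the start of the episode above 0.02 m).
It fails at once if the dropper bottle is moved by more than 20 mm (distance of dropper_bottle from where it was at the start of the episode above 0.02 m).
It fails at once if the film box is moved by more than 20 mm (distance of film_box from where it was at the start of the episode above 0.02 m).
It fails at once if the flask is moved by more than 20 mm (distance of flask from where it was at the start of the episode above 0.02 m).
It fails at once if the large syringe is dropped (faster than 0.5 m/s when not held) (linear speed of syringe_large above 0.5 m/s and contact force between the fingers and syringe_large below 0.05 N).
It also fails if it takes over 51 s, if anything falls off the work surface, if the arm or the gripper's body presses on something with over 40 N, if the wrist force passes 120 N, or if a joint passes its speed limit or range.

ROBOT

A 6-joint arm with a two-finger parallel gripper is mounted at the origin on a cart in front of the work surface, level with it; the furniture and walls round the work are solid. World frame = base frame: x ahead of the robot, y to its left, z up, the work surface at z = 0. Lengths are in mm, angles in rad, forces in N, time in s.
With the tool pointing down it reaches from about 400 to 925 mm from the base axis. Payload 12.5 kg.
Tool frame: the origin (TCP) lies at the very end of the fingers, on their centre line; the grasp point (between the pads) lies grip_depth behind it (grip_depth is the distance from the TCP to the grasp point, in mm); z points along the fingers, y is the line along which they close (so a half turn about z gives the same grasp; the last joint's range is limited). The gripper opens to 95 mm and grips with 3 to 60 N. Pads are 20 mm wide; open, the fingers measure 119 mm over their backs; the gripper's body (75 mm by 180 mm) begins 59 mm behind the grasp point.
Start: joints at [-1.382, 0.491, 1.559, -0, 1.092, -0.106], TCP at [181.616, -598.051, 191.061] pointing down, gripper open.
Joint ranges: [-3.1, 3.1], [-0.84, 2.19], [0.05, 2.79], [-1.13, 4.28], [0.06, 2.93], [-2.69, 2.69]. Speed limits (rad/s): [2.22, 2.22, 2.79, 3.14, 3.14, 3.14].

INTERFACE

Orientations are given as [roll, pitch, yaw] about the fixed x, y, z axes, in that order (R = Rz(yaw) Ry(pitch) Rx(roll)).
In Python, from cell import state, read_camera, job_done, grip_depth gives the robot as it stands.
- The arm moves only by the tool drive_tool, never from a script. Its argument "targets" is a list of rows, each an object with "jaw": the opening, from 0 (shut) to 1 (fully open); "travel": the shift along the tool's x, y, z in m, a list of three; "twist": the turn about the tool's z in rad. In form: [{"jaw": jaw, "travel": [tx, ty, tz], "twist": twist}, ...]. A call has 1 to 8 rows; each row is the pose to reach, as a shift and turn from the pose commanded when the call began, along the tool's axes at that moment; what a row does not reach only later rows make up. A row lasts 1/12 s, in which the tool goes at most 41.7 mm and 7.16 degrees, less where a joint would pass 70% of its speed; a pose out of reach is approached as far as the arm can. A call with a gripper value outside its range is refused whole. The fingers move at their own pace and stop on an object; the grip force is fixed at half the most. Time passes only in rows, so rows that repeat a pose let the fingers close. It gives the time, the measured TCP pose, the force, the opening and the grip force at its end, in the units of the state.
- state(): the state, without advancing time (a new reading comes with each control period).
- read_camera(name): name is "scene" or "top"; returns a dict with "frame" (400x640x3 uint8, red, green, blue), "fx", "fy", "cx", "cy" (pixels), "k1" (the pictures are not rectified: a ray, as slopes to the right and down, at radius r is drawn at 1 + k1 r^2 times it, then the intrinsics apply), "R" (3x3) and "t" (3): a world point X has camera coordinates R X + t. Camera axes: x right, y down, z forward; pixel columns grow to the right and rows downward; lengths in mm; the calibration is good to about 2 mm. A picture is of the moment at which its call begins. There is no depth.
- job_done(): hands the job in; it is judged then, once.
The state is a dict: "t": time; "joints": joint angles; "qvel": joint speeds; "tau": joint torques, N m; "eef_pos": TCP position; "tcp_rot": TCP orientation; "ft_force": force on the tool from outside, world axes, zero at the start; "moment": the same for the moment, N m; "opening": opening from 0.0 (shut) to 1.0 (fully open); "grip_force": force on a finger pad.
Only numpy, scipy, OpenCV 4.12 (cv2) and the standard library are available. Lean on these libraries where they do the work, as an engineer would, in place of code of your own. Each camera call takes 0.05 s, during which the arm holds its last target. There are 200 camera calls.

## Working session

There is one attempt and no reset: what is moved stays moved. The work goes in short steps, Python scripts to look and compute and a tool call to move; the robot and the scene stay as the last step left them, time stands still between calls to the robot, and variables do not carry over. Pictures are saved under pics/ and viewed, at most 10 in all, crops included, and the job is handed in when it is done.

Besides the shell and the picture viewer there is one more tool, called as name(argument=value, ...) on one line, values as JSON. drive_tool: Moves the arm, as the interface text tells. Its arguments: {"type":"object","properties":{"targets":{"type":"array"}},"required":["targets"]}

```bash
ls; mkdir -p pics; cat > h.py <<'E'
import numpy as np,cv2
from cell import state,read_camera,job_done,grip_depth
def cam(n):
    return read_camera(n)
def proj(c,X):
    p=np.atleast_2d(X)@np.array(c["R"]).T+np.array(c["t"]); s=p[:,:2]/p[:,2:]
    r2=(s**2).sum(1,keepdims=True); s=s*(1+c["k1"]*r2)
    return s*[c["fx"],c["fy"]]+[c["cx"],c["cy"]]
def back(c,uv,z):
    "pixel -> world point at height z"
    R=np.array(c["R"]);t=np.array(c["t"]);out=[]
    for u,v in np.atleast_2d(uv):
        d=np.array([(u-c["cx"])/c["fx"],(v-c["cy"])/c["fy"]]);s=d.copy()
        for _ in range(20): s=d/(1+c["k1"]*(s@s))
        ray=R.T@np.array([s[0],s[1],1]);o=-R.T@t
        out.append(o+ray*(z-o[2])/ray[2])
    return np.array(out)
def save(c,n,box=None,k=1):
    f=c["frame"][...,::-1]
    if box: f=f[box[1]:box[3],box[0]:box[2]]
    cv2.imwrite("pics/"+n,cv2.resize(f,None,fx=k,fy=k,interpolation=cv2.INTER_CUBIC))
E
python3 - <<'E'
from h import *
import pickle
for n in("scene","top"):
    c=cam(n);save(c,n+"0.png",k=1.25);pickle.dump(c,open(n+"0.pkl","wb"));print(n,c["fx"],c["k1"],-np.array(c["R"]).T@c["t"],np.round(c["R"],2).tolist())
print(state(),grip_depth)
E
```

```text
pics
scene 410.3378483456762 -0.08398872036526771 [102.91739299 668.87679223 930.15528507] [[-0.84, -0.54, -0.02], [-0.39, 0.62, -0.69], [0.38, -0.57, -0.73]]
top 478.1299148871215 -0.10652992426474289 [ 376.81115587   30.34800704 1494.72495868] [[-0.02, -1.0, -0.0], [-0.99, 0.02, -0.11], [0.11, 0.0, -0.99]]
{'t': 0.1, 'joints': array([-1.38159904e+00,  4.91494368e-01,  1.55937123e+00,  4.05073599e-06,
        1.09169844e+00, -1.05611094e-01]), 'qvel': array([-0.00224191, -0.00092705, -0.00129379,  0.00083167, -0.00064822,
       -0.00066859]), 'tau': array([ 2.09093691e-03, -6.13625765e+01, -2.58605200e+01,  6.93786121e-02,
        4.70395829e-02, -5.72679551e-05]), 'eef_pos': array([ 181.57072015, -597.80551929,  190.52919609]), 'tcp_rot': array([-3.14062706e+00, -1.05971684e-04,  2.94806461e-01]), 'ft_force': array([0.84077704, 0.85962379, 0.27328901]), 'moment': array([ 0.01748437, -0.02500835, -0.02491281]), 'grip_force': 0.0, 'opening': 0.994621757750924} 18.8
```

View pics/scene0.png

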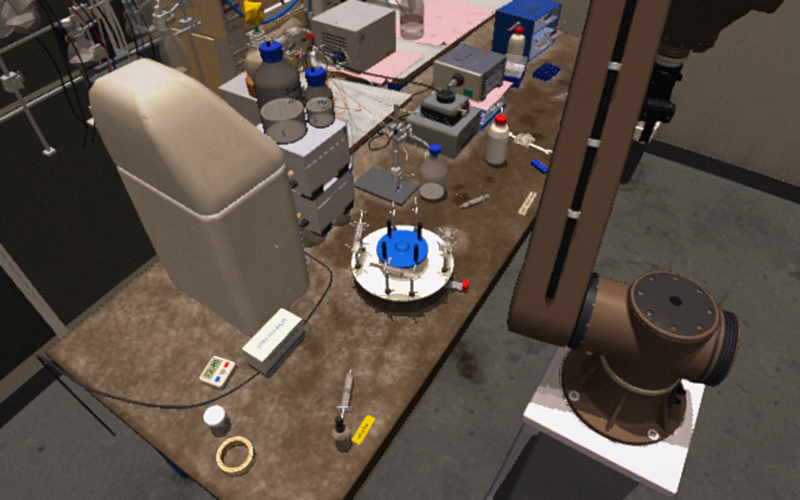

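View pics/top0.png

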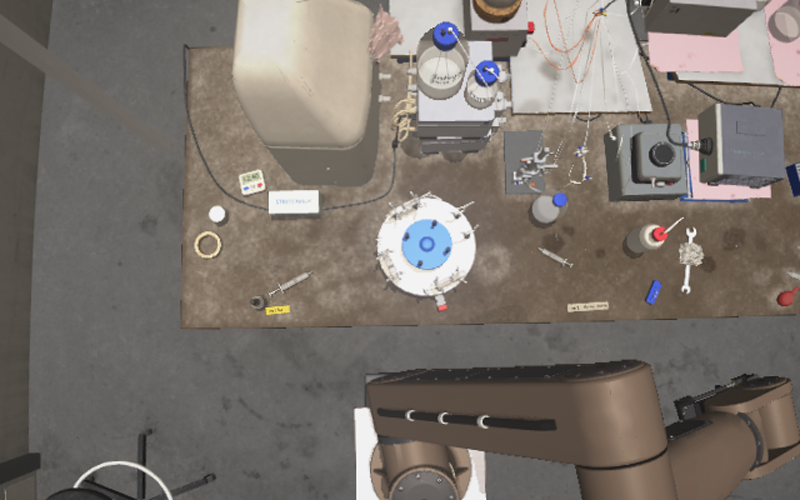

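The scene view shows the large syringe left of the stand, with the dropper bottle beyond one end. In the top picture the syringe runs from (270,293) to (312,272), the stand axis is near (427,243) and the red tab is at (441,303). I need enlarged crops to pick exact points.

```bash
python3 - <<'E'
from h import *
import pickle
c=pickle.load(open("top0.pkl","rb"))
f=c["frame"][...,::-1]
a=cv2.resize(f[145:255,290:390],None,fx=5,fy=5,interpolation=cv2.INTER_CUBIC)
b=cv2.resize(f[205:255,195:255],None,fx=5,fy=5,interpolation=cv2.INTER_CUBIC)
s=pickle.load(open("scene0.pkl","rb"))["frame"][...,::-1]
d=cv2.resize(s[290:365,255:315],None,fx=4,fy=4,interpolation=cv2.INTER_CUBIC)
im=np.zeros((550,800,3),np.uint8);im[:550,:500]=a;im[:250,500:800]=b;im[250:550,500:740]=d
cv2.imwrite("pics/crop1.png",im)
s2=cv2.resize(s[155:255,275:385],None,fx=6,fy=6,interpolation=cv2.INTER_CUBIC)
cv2.imwrite("pics/crop2.png",s2[:600])
E
```

```text
(no output)
```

View pics/crop1.png

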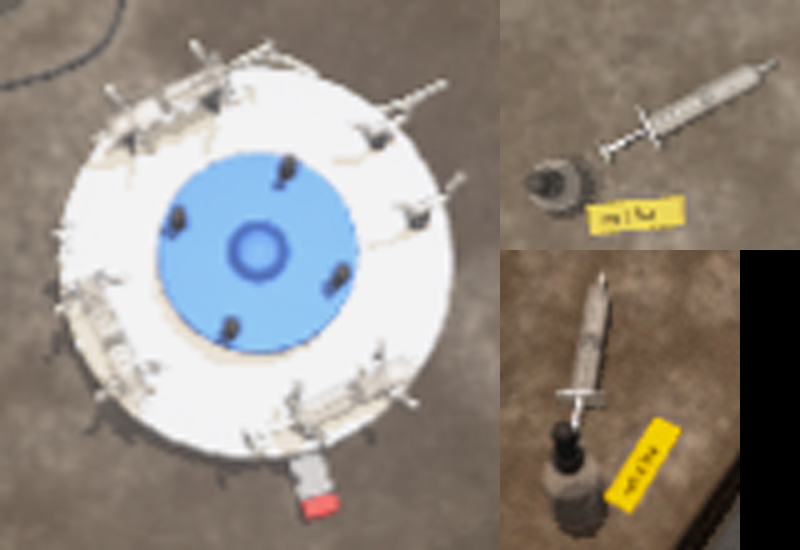

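View pics/crop2.png

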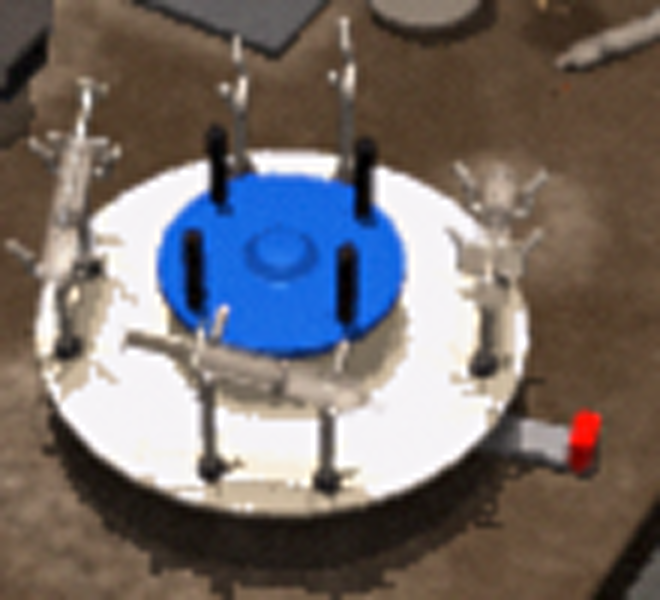

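Both crops show the same empty cradle. In top crop 1 its posts are at (375,138) and (415,215), upper right, and the red tab is at (320,500). The four pins are clear in both views, and the plunger end of the syringe points at the bottle. Next I'll compute poses from these points.

```bash
cat > m.py <<'E'
from h import *
import pickle
from scipy.optimize import least_squares
T=pickle.load(open("top0.pkl","rb"));S=pickle.load(open("scene0.pkl","rb"))
tp=lambda a:np.array(a)/5+[290,145]
sy=lambda a:(np.array(a)-[500,0])/5+[195,205]
sc=lambda a:np.array(a)/6+[275,155]
pt=tp([(290,160),(178,210),(343,266),(231,320)])  # tops
ps=sc([(365,143),(217,128),(347,248),(193,235)])
PT=back(T,pt,137);PS=back(S,ps,137)
print("pins",PT.round(),PT.mean(0).round(1));print(PS.round(),PS.mean(0).round(1))
print("hub",back(T,tp([(258,250)]),101).round(),back(S,sc([(281,245)]),101).round())
for P in(PT,PS):
    d=P-P.mean(0);print(np.degrees(np.arctan2(d[:,1],d[:,0])).round(1),np.hypot(d[:,0],d[:,1]).round())
print("tab",back(T,tp([(320,500)]),24),back(S,sc([(585,425)]),24))
print("syr nozzle,flange,plunger",back(T,sy([(775,64),(651,124),(605,153)]),8.5).round(1))
s2=lambda a:(np.array(a)-[500,250])/4+[255,290]
print(back(S,s2([(602,277),(581,398),(577,428)]),8.5).round(1))
print("bottle",back(T,sy([(545,180)]),95).round(),back(S,s2([(565,435)]),95).round())
E
python3 m.py
```

```text
pins [[589. -43. 137.]
 [561.  22. 137.]
 [527. -72. 137.]
 [498.  -7. 137.]] [543.9 -24.7 137. ]
[[524. -72. 137.]
 [589. -44. 137.]
 [496.  -8. 137.]
 [559.  22. 137.]] [542.2 -25.4 137. ]
hub [[542. -25. 101.]] [[541. -24. 101.]]
[ -21.6   69.6 -109.4  158.9] [49. 50. 50. 50.]
[-111.   -21.3  159.4   70.1] [50. 51. 50. 50.]
tab [[395.8577152  -62.32031455  24.        ]] [[392.22132909 -62.42110358  24.        ]]
syr nozzle,flange,plunger [[486.1 259.2   8.5]
 [449.8 337.2   8.5]
 [432.1 366.2   8.5]]
[[486.2 263.2   8.5]
 [447.4 338.6   8.5]
 [437.7 355.7   8.5]]
bottle [[414. 382.  95.]] [[409. 392.  95.]]
```

```bash
cat > d.py <<'E'
from h import *
from scipy.spatial.transform import Rotation as Ro
import sys
def rows(targets,s=None):
    "world x,y,z,yaw(rad) -> travel (m), twist"
    s=s or state();R=Ro.from_euler("xyz",s["tcp_rot"]).as_matrix();y0=s["tcp_rot"][2]
    for t in targets:
        d=R.T@(np.array(t[:3])-s["eef_pos"])/1000
        w=(y0-t[3]+np.pi)%(2*np.pi)-np.pi
        print(d.round(4).tolist(),round(w,3))
if __name__=="__main__": rows([[float(v) for v in a.split(",")] for a in sys.argv[1:]])
E
python3 d.py 560,21.8,190,1.211
```

```text
[0.5421, -0.4829, 0.0011] -0.916
```

drive_tool(targets=[{"jaw":0.21,"travel":[0.542,-0.483,0],"twist":-0.916},{"jaw":0.21,"travel":[0.542,-0.483,0],"twist":-0.916},{"jaw":0.21,"travel":[0.542,-0.483,0],"twist":-0.916},{"jaw":0.21,"travel":[0.542,-0.483,0],"twist":-0.916},{"jaw":0.21,"travel":[0.542,-0.483,0],"twist":-0.916},{"jaw":0.21,"travel":[0.542,-0.483,0],"twist":-0.916},{"jaw":0.21,"travel":[0.542,-0.483,0],"twist":-0.916},{"jaw":0.21,"travel":[0.542,-0.483,0],"twist":-0.916}])

```text
t: 0.77
eef_pos: [355.8, -311.6, 191.0]
tcp_rot: [-3.141, -0.0, 1.218]
ft_force: [0.4, -1.1, -0.1]
opening: 0.496
grip_force: 0.0
```

```bash
python3 d.py 560,21.8,190,1.211
```

```text
[0.3835, 0.0763, 0.001] 0.007
```

drive_tool(targets=[{"jaw":0.21,"travel":[0.382,0.076,0],"twist":0},{"jaw":0.21,"travel":[0.382,0.076,0],"twist":0},{"jaw":0.21,"travel":[0.382,0.076,0],"twist":0},{"jaw":0.21,"travel":[0.382,0.076,0],"twist":0},{"jaw":0.21,"travel":[0.382,0.076,0],"twist":0},{"jaw":0.21,"travel":[0.382,0.076,0],"twist":0},{"jaw":0.21,"travel":[0.382,0.076,0],"twist":0},{"jaw":0.21,"travel":[0.382,0.076,0],"twist":0}])

```text
t: 1.43
eef_pos: [532.0, -28.4, 190.9]
tcp_rot: [-3.141, 0.0, 1.211]
ft_force: [0.5, -0.4, 0.1]
opening: 0.209
grip_force: 0.0
```

```bash
python3 -c "
from d import *
c=cam('scene');print(state()['eef_pos'],state()['opening'])"; python3 d.py 560,21.8,190,1.211
```

```text
[534.92774953 -23.53922456 190.90558015] 0.21143734758129187
[0.0512, 0.0076, 0.001] 0.002
```

drive_tool(targets=[{"jaw":0.21,"travel":[0.051,0.0075,0],"twist":0},{"jaw":0.21,"travel":[0.051,0.0075,0],"twist":0},{"jaw":0.21,"travel":[0.051,0.0075,0],"twist":0},{"jaw":0.21,"travel":[0.051,0.0075,0.02],"twist":0},{"jaw":0.21,"travel":[0.051,0.0075,0.04],"twist":0},{"jaw":0.21,"travel":[0.051,0.0075,0.04],"twist":0},{"jaw":0.21,"travel":[0.051,0.0075,0.04],"twist":0}])

```text
t: 2.07
eef_pos: [555.6, 13.7, 150.7]
tcp_rot: [-3.14, 0.001, 1.21]
ft_force: [0.3, -1.1, 0.4]
opening: 0.212
grip_force: 0.0
```

```bash
python3 -c "
from d import *
c=cam('scene');print(state()['eef_pos']);save(c,'s1.png',(265,130,395,230),5)
c=cam('top');save(c,'t1.png')
rows([(560.1,21.8,107,1.211)])"
```

```text
[556.21925678  13.76299974 151.58176734]
[0.0086, 0.0005, 0.045] -0.001
```

View pics/s1.png

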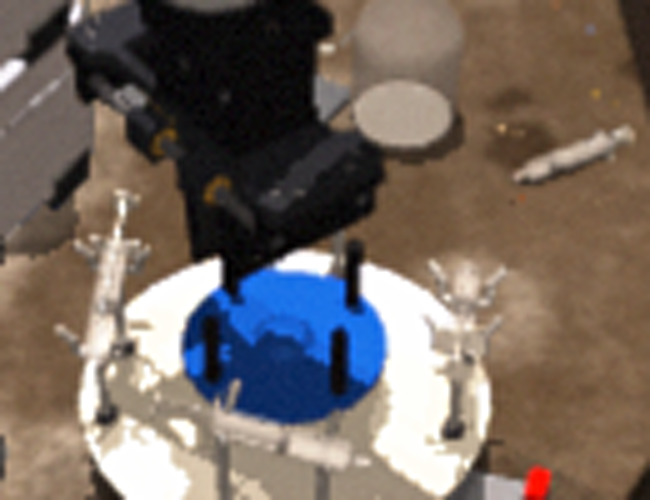

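The tips appear behind the back-left pin, near (225,265) in the crop, when they should be over the front-left pin at (211,325). I'll check this against projections before lowering.

```bash
python3 -c "
from d import *
import pickle
S=pickle.load(open('scene0.pkl','rb'));T=pickle.load(open('top0.pkl','rb'))
P=[(556,14,151.6),(560,21.8,139),(589,-44,139),(542,-25,101)]
print((proj(S,P)-[265,130])*5);print(proj(T,P))
f=cv2.imread('pics/t1.png')[130:260,280:410];cv2.imwrite('pics/t1c.png',cv2.resize(f,None,fx=4.5,fy=4.5,interpolation=cv2.INTER_CUBIC))
print((proj(T,P)-[280,130])*4.5)
"
```

```text
[[223.39983853 295.2863991 ]
 [209.98805148 317.58999051]
 [231.439796   229.14803485]
 [283.81227148 327.27505952]]
[[328.5471604  188.13932888]
 [325.75200871 187.38449565]
 [348.50375077 176.96641031]
 [341.75185107 194.91771974]]
[[218.4622218  261.62697996]
 [205.88403919 258.23023042]
 [308.26687848 211.34884641]
 [277.88332981 292.12973883]]
```

View pics/t1c.png

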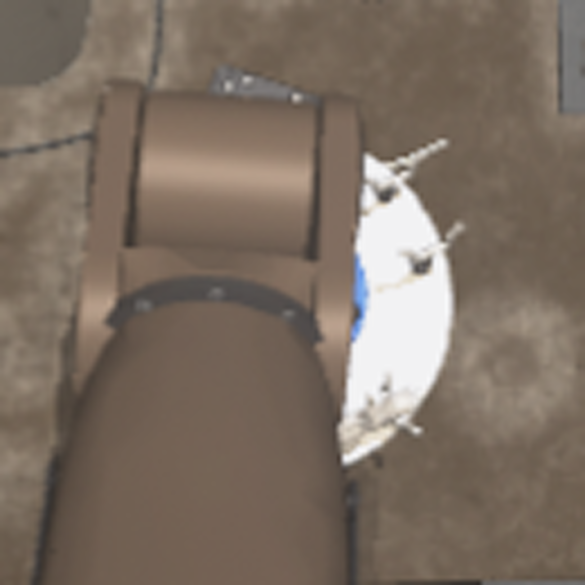

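```bash
python3 -c "
from d import *
import pickle
S=pickle.load(open('scene0.pkl','rb'))['frame'].astype(int)
c=cam('scene');f=c['frame'].astype(int)
a=f.max(2)<60;b=(abs(f-S).max(2)>35)
for v in range(165,202): print(v,''.join('#' if a[v,u] and b[v,u] else ('o' if a[v,u] else ('+' if b[v,u] else '.')) for u in range(290,345)))
print(state()['eef_pos'],proj(c,[state()['eef_pos']]))
"
```

```text
165 ..........#######...+###############################...
166 .+........o#####o....#############################o....
167 ...........#####..ooo#########+###################.....
168 +..........o####..#o########..+##.+.##############.....
169 ...........o####..#o#######....###o###############.....
170 ...........o####o###o########+..o#################.....
171 +...........##########o##########################o.....
172 ............###########o########################o......
173 ............###################################........
174 ............############o####################..........
175 ............###############################............
176 ............o#######oo###################o.............
177 ............o#######ooo################................
178 ..+..........#######ooo######o#######........oo........
179 +.+..........######oooo###########+.........oooo.......
180 +...+........####o##ooo#########+.+++++++...oooo.......
181 .............###..+#oo########+..........+.+oooo.......
182 ...............++.+##oo#####++...........+..ooo.+......
183 ............+++.
[... 490 characters left out ...]
........................+....
192 .............+++++++..............................+....
193 +...........++++##++...............................+...
194 +...........+++#oo#++..............................+...
195 +...........+++#oo#+++..............................+..
196 +..........++++#oo#++++.....++............oo........+..
197 ...........++++#oo#+++++...+++++++........oo........+..
198 ...........++++.ooo++++++.+++++++++.......oo........+..
199 o..........+++..ooo.++++++++++++++++......oo........+..
200 o.+........+....oo..++++++++++++++++......oo........+..
201 ...........+....oo...+++++++++++++++++...ooo........+..
[556.69781616  14.01883215 152.13538555] [[309.45632634 188.82509275]]
```

```bash
python3 -c "
from d import *
c=cam('scene');s=state();R=Ro.from_euler('xyz',s['tcp_rot']).as_matrix()
for d in [(-10,-22,0),(10,-22,0),(10,22,0),(-10,22,0),(-10,-22,-40),(-10,22,-40),(10,22,-40)]: print(d,proj(c,[s['eef_pos']+R@np.array(d)])[0].round(1))
"
```

```text
(-10, -22, 0) [317.2 191.8]
(10, -22, 0) [311.2 195. ]
(10, 22, 0) [301.7 185.9]
(-10, 22, 0) [307.7 182.9]
(-10, -22, -40) [317.1 181. ]
(-10, 22, -40) [307.3 172. ]
(10, 22, -40) [301.2 175.1]
```

```bash
python3 -c "
from d import *
c=cam('scene');s=state();R=Ro.from_euler('xyz',s['tcp_rot']).as_matrix()
for z in (0,-77.8,-100):
  for d in [(-37.5,-90),(37.5,-90),(37.5,90),(-37.5,90),(-10,10),(10,10),(-10,-10),(10,-10)]: print(z,d,proj(c,[s['eef_pos']+R@np.array([*d,z])])[0].round(1))
f=cv2.resize(c['frame'][100:215,270:370,::-1],None,fx=5,fy=5,interpolation=cv2.INTER_CUBIC)
f=np.clip(f.astype(float)*2.5,0,255).astype(np.uint8)
cv2.imwrite('pics/s2.png',f)
"
```

```text
0 (-37.5, -90) [341.1 201.9]
0 (37.5, -90) [318.3 214.8]
0 (37.5, 90) [279.7 176.7]
0 (-37.5, 90) [301.6 165.9]
0 (-10, 10) [310.2 185.3]
0 (10, 10) [304.3 188.4]
0 (-10, -10) [314.6 189.4]
0 (10, -10) [308.6 192.6]
-77.8 (-37.5, -90) [342.1 180.3]
-77.8 (37.5, -90) [318.  193.2]
-77.8 (37.5, 90) [277.5 155.3]
-77.8 (-37.5, 90) [300.5 144.5]
-77.8 (-10, 10) [309.6 163.7]
-77.8 (10, 10) [303.3 166.8]
-77.8 (-10, -10) [314.1 167.8]
-77.8 (10, -10) [307.8 171. ]
-100 (-37.5, -90) [342.4 173.7]
-100 (37.5, -90) [317.9 186.6]
-100 (37.5, 90) [276.8 148.7]
-100 (-37.5, 90) [300.2 138. ]
-100 (-10, 10) [309.4 157.2]
-100 (10, 10) [303.  160.3]
-100 (-10, -10) [314.  161.2]
-100 (10, -10) [307.6 164.4]
```

View pics/s2.png

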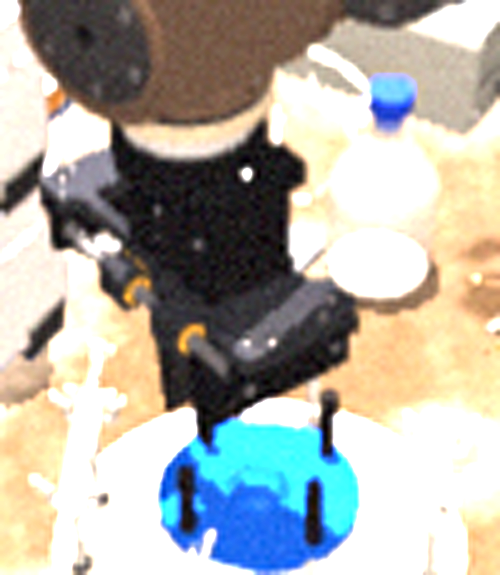

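The gripper body hides the fingers in this view, so it can't settle the question. The tool also sits about 8 mm short of the commanded point. I'll correct it laterally, still above the pins, and watch how it settles.

```bash
python3 d.py 560.1,21.8,150,1.211; python3 -c "
from d import *
s=state();print(s['eef_pos'],s['qvel'],s['ft_force'],s['t'])"
```

```text
[0.0083, 0.0005, 0.002] -0.001
[556.66874484  14.25717992 152.04177605] [ 0.00395792  0.00231732  0.00410109  0.00113465 -0.0042854   0.00106102] [-0.41926772 -0.49309709  0.7357559 ] 2.3167
```

drive_tool(targets=[{"jaw":0.21,"travel":[0.0085,0,0],"twist":0},{"jaw":0.21,"travel":[0.0085,0,0],"twist":0},{"jaw":0.21,"travel":[0.0085,0,0],"twist":0},{"jaw":0.21,"travel":[0.0085,0,0],"twist":0}])

```text
t: 2.65
eef_pos: [559.3, 22.8, 151.1]
tcp_rot: [3.141, 0.0, 1.211]
ft_force: [0.3, 0.8, -0.2]
opening: 0.209
grip_force: 0.0
```

```bash
python3 d.py 560.1,21.8,136,1.211 560.1,21.8,106,1.211;python3 -c "
from d import *
s=state();print(s['eef_pos'],s['joints'],s['qvel'],s['ft_force'],s['t'])"
```

```text
[-0.0007, 0.0011, 0.0151] 0.0
[-0.0007, 0.0011, 0.0451] 0.0
[559.33985541  22.79519695 151.09048503] [-7.71931652e-02  4.43905133e-01  1.76706902e+00 -1.61808165e-04
  9.30512784e-01  2.82352237e-01] [-0.00481213  0.00014505  0.00248714 -0.00088419 -0.00195193 -0.00018763] [ 0.25674485  0.75276995 -0.24529803] 2.65
```

drive_tool(targets=[{"jaw":0.21,"travel":[-0.0005,0.001,0.005],"twist":0},{"jaw":0.21,"travel":[-0.0005,0.001,0.01],"twist":0},{"jaw":0.21,"travel":[-0.0005,0.001,0.014],"twist":0},{"jaw":0.21,"travel":[-0.0005,0.001,0.018],"twist":0},{"jaw":0.21,"travel":[-0.0005,0.001,0.018],"twist":0}])

```text
t: 3.07
eef_pos: [559.6, 21.7, 131.9]
tcp_rot: [-3.14, 0.001, 1.211]
ft_force: [0.1, 1.0, 0.8]
opening: 0.21
grip_force: 0.0
```

drive_tool(targets=[{"jaw":0.21,"travel":[0,0,0.007],"twist":0},{"jaw":0.21,"travel":[0,0,0.014],"twist":0},{"jaw":0.21,"travel":[0,0,0.02],"twist":0},{"jaw":0.21,"travel":[0,0,0.025],"twist":0},{"jaw":0.21,"travel":[0,0,0.025],"twist":0}])

```text
t: 3.48
eef_pos: [559.6, 21.7, 106.8]
tcp_rot: [-3.14, 0.001, 1.211]
ft_force: [0.1, 0.4, -0.7]
opening: 0.211
grip_force: 0.0
```

```bash
cat > arc.py <<'E'
from d import *
import sys
a0,a1,n=map(float,sys.argv[1:]);C=np.array([542.5,-25]);
rows([(C[0]+50*np.cos(a),C[1]+50*np.sin(a),107,a) for a in np.radians(np.linspace(a0,a1,int(n)+1)[1:])])
E
python3 arc.py 69.4 27.4 7; python3 -c "
from d import *
c=cam('scene');save(c,'s3.png',(270,130,390,230),5)
s=state();print(s['eef_pos'],s['ft_force'])"
```

```text
[-0.0, 0.0057, -0.0003] 0.104
[-0.0008, 0.0109, -0.0003] 0.209
[-0.0022, 0.0159, -0.0003] 0.314
[-0.0041, 0.0208, -0.0003] 0.418
[-0.0064, 0.0255, -0.0003] 0.523
[-0.0093, 0.0299, -0.0003] 0.628
[-0.0126, 0.0339, -0.0003] 0.733
[559.81296357  21.74512472 107.36192916] [ 1.29132544 -0.01890439  0.02746094]
```

View pics/s3.png

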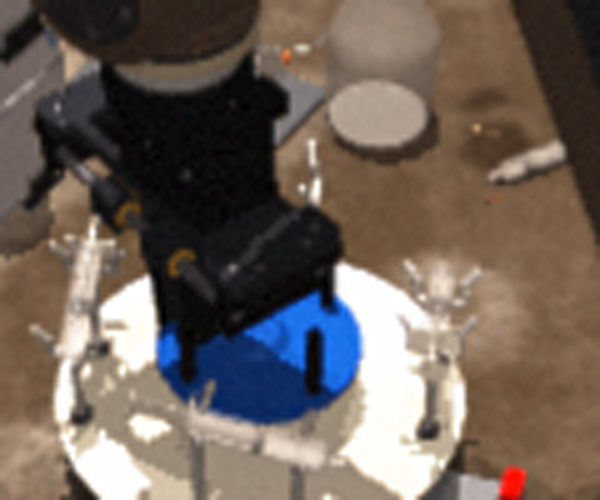

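drive_tool(targets=[{"jaw":0.21,"travel":[0,0.0055,0],"twist":0.104},{"jaw":0.21,"travel":[-0.001,0.011,0],"twist":0.209},{"jaw":0.21,"travel":[-0.002,0.016,0],"twist":0.314},{"jaw":0.21,"travel":[-0.004,0.021,0],"twist":0.418},{"jaw":0.21,"travel":[-0.0065,0.0255,0],"twist":0.523},{"jaw":0.21,"travel":[-0.0095,0.03,0],"twist":0.628},{"jaw":0.21,"travel":[-0.0125,0.034,0],"twist":0.733},{"jaw":0.21,"travel":[-0.0125,0.034,0],"twist":0.733}])

```text
t: 4.2
eef_pos: [587.9, -2.4, 108.2]
tcp_rot: [3.141, -0.0, 0.473]
ft_force: [0.1, -0.4, -0.0]
opening: 0.211
grip_force: 0.0
```

```bash
python3 arc.py 27.4 -14.6 7; python3 -c "
from d import *
s=state();print(s['eef_pos'],s['ft_force'])"
```

```text
[-0.001, 0.0044, 0.0012] 0.099
[-0.0018, 0.0095, 0.0012] 0.204
[-0.0031, 0.0146, 0.0012] 0.309
[-0.0049, 0.0195, 0.0012] 0.413
[-0.0073, 0.0242, 0.0012] 0.518
[-0.0101, 0.0286, 0.0012] 0.623
[-0.0134, 0.0327, 0.0012] 0.727
[587.93626351  -2.43975896 108.16449972] [ 0.08001432 -0.39563641 -0.00731944]
```

drive_tool(targets=[{"jaw":0.21,"travel":[-0.001,0.0045,0.001],"twist":0.1},{"jaw":0.21,"travel":[-0.002,0.0095,0.001],"twist":0.204},{"jaw":0.21,"travel":[-0.003,0.0145,0.001],"twist":0.309},{"jaw":0.21,"travel":[-0.005,0.0195,0.001],"twist":0.413},{"jaw":0.21,"travel":[-0.0075,0.024,0.001],"twist":0.518},{"jaw":0.21,"travel":[-0.01,0.0285,0.001],"twist":0.623},{"jaw":0.21,"travel":[-0.0135,0.0325,0.001],"twist":0.727},{"jaw":0.21,"travel":[-0.0135,0.0325,0.001],"twist":0.727}])

```text
t: 4.87
eef_pos: [590.4, -37.4, 107.2]
tcp_rot: [3.141, -0.001, -0.251]
ft_force: [-0.0, -0.4, 0.1]
opening: 0.209
grip_force: 0.0
```

```bash
python3 arc.py -14.6 -36.6 6; python3 -c "
from d import *
s=state();print(s['eef_pos'],s['ft_force'])"
```

```text
[0.0004, 0.0033, 0.0002] 0.068
[0.0, 0.0064, 0.0002] 0.132
[-0.0005, 0.0096, 0.0002] 0.196
[-0.0012, 0.0127, 0.0002] 0.26
[-0.0021, 0.0158, 0.0002] 0.324
[-0.0032, 0.0188, 0.0002] 0.388
[590.43585523 -37.4261635  107.23131799] [-0.01132332 -0.3815157   0.14728951]
```

drive_tool(targets=[{"jaw":0.21,"travel":[0,0.003,0],"twist":0.068},{"jaw":0.21,"travel":[0,0.0065,0],"twist":0.132},{"jaw":0.21,"travel":[-0.0005,0.0095,0],"twist":0.196},{"jaw":0.21,"travel":[-0.001,0.0127,0],"twist":0.26},{"jaw":0.21,"travel":[-0.002,0.0158,0],"twist":0.324},{"jaw":0.21,"travel":[-0.003,0.0188,0],"twist":0.388},{"jaw":0.21,"travel":[-0.003,0.0188,0],"twist":0.388},{"jaw":0.21,"travel":[-0.003,0.0188,0],"twist":0.388}])

```text
t: 5.53
eef_pos: [583.0, -54.3, 107.2]
tcp_rot: [3.142, -0.0, -0.631]
ft_force: [0.0, -0.8, 0.0]
opening: 0.21
grip_force: 0.0
```

```bash
python3 -c "
from d import *
s=state();print(s['eef_pos'],s['tcp_rot'],s['ft_force'])
c=cam('scene');f=c['frame'].astype(int)
b=f.max(2)<60; bl=(f[...,2]>f[...,0]+60)
for v in range(165,222): print(v,''.join('#' if b[v,u] else ('b' if bl[v,u] else '.') for u in range(290,360)))
C=np.array([542.5,-25])
for a in np.radians([-30.9,59.1,149.1,-120.9]): print(np.degrees(a),proj(c,[(*(C+50*np.array([np.cos(a),np.sin(a)])),z) for z in(139,93)]).round(1).tolist())
"
```

```text
[582.98808181 -54.33738462 107.19484357] [ 3.14158616e+00 -3.98968107e-04 -6.31364997e-01] [ 0.01289755 -0.77408952  0.04597281]
165 ####.............######.....#####.....................................
166 ###..............######.....#####.....................................
167 ###..............######.....#####.....................................
168 ###...............#####.....####......................................
169 ##................#####.....####......................................
170 ##................#####.....#####.....................................
171 ..................#####.....#####.....................................
172 ..................#####.....#####.....................................
173 ...................####.....#####.....................................
174 ...................#####....#####.....................................
175 ....................######...###......................................
176 ....................######...###......................................
177 ....................######...###...................................
[... 2759 characters left out ...]
...................
215 ......................................................................
216 ......................................................................
217 ......................................................................
218 ......................................................................
219 ......................................................................
220 .............................................................#........
221 .............................................................###......
-30.9 [[313.6, 174.9], [313.9, 186.5]]
59.1 [[305.3, 191.5], [305.8, 203.1]]
149.1 [[330.0, 197.2], [329.8, 208.8]]
-120.9 [[337.4, 180.1], [337.0, 191.7]]
```

The pins are where they should be, to within about 1 px (roughly 2°), so the cradle faces the tab. Next I'll raise the tool and go to the syringe.

drive_tool(targets=[{"jaw":0.21,"travel":[0,0,-0.025],"twist":0},{"jaw":0.21,"travel":[0,0,-0.06],"twist":0},{"jaw":0.3,"travel":[0,0,-0.093],"twist":0},{"jaw":0.4,"travel":[0,0,-0.093],"twist":0}])

```text
t: 5.92
eef_pos: [585.3, -54.7, 206.1]
tcp_rot: [-3.138, -0.009, -0.633]
ft_force: [-0.2, -0.6, 0.3]
opening: 0.296
grip_force: 0.0
```

```bash
python3 d.py 463.7,306.7,180,2.032;python3 -c "
from d import *
s=state();print(s['eef_pos'],s['joints'])"
```

```text
[-0.312, -0.2193, 0.0243] -2.665
[585.34876536 -54.67228962 206.14142178] [-2.05377075e-01  4.19220229e-01  1.64051475e+00 -1.90443380e-04
  1.07258209e+00  1.99839823e+00]
```

drive_tool(targets=[{"jaw":0.4,"travel":[-0.312,-0.22,0.01],"twist":-0.9},{"jaw":0.4,"travel":[-0.312,-0.22,0.01],"twist":-0.9},{"jaw":0.4,"travel":[-0.312,-0.22,0.01],"twist":-0.9},{"jaw":0.4,"travel":[-0.312,-0.22,0.01],"twist":-0.9},{"jaw":0.4,"travel":[-0.312,-0.22,0.01],"twist":-0.9},{"jaw":0.4,"travel":[-0.312,-0.22,0.01],"twist":-0.9},{"jaw":0.4,"travel":[-0.312,-0.22,0.01],"twist":-0.9},{"jaw":0.4,"travel":[-0.312,-0.22,0.01],"twist":-0.9}])

```text
t: 6.58
eef_pos: [477.2, 263.8, 191.1]
tcp_rot: [3.141, -0.0, 0.274]
ft_force: [0.4, -0.8, -0.0]
opening: 0.403
grip_force: 0.0
```

drive_tool(targets=[{"jaw":0.4,"travel":[0,0,0],"twist":-0.9},{"jaw":0.4,"travel":[0,0,0],"twist":-0.9},{"jaw":0.4,"travel":[0,0,0],"twist":-0.9},{"jaw":0.4,"travel":[0,0,0],"twist":-0.9},{"jaw":0.4,"travel":[0,0,0],"twist":-0.9},{"jaw":0.4,"travel":[0,0,0],"twist":-0.9},{"jaw":0.4,"travel":[0,0,0],"twist":-0.9},{"jaw":0.4,"travel":[0,0,0],"twist":-0.9}])

```text
t: 7.25
eef_pos: [478.1, 262.1, 191.0]
tcp_rot: [-3.142, 0.0, 1.174]
ft_force: [-0.3, 0.1, 0.1]
opening: 0.401
grip_force: 0.0
```

```bash
python3 d.py 463.7,306.7,120,2.032;python3 -c "
from d import *
s=state();print(s['eef_pos'],s['tcp_rot'],s['qvel'])"
```

```text
[0.0356, -0.0306, 0.071] -0.858
[478.14032307 262.05211311 190.96407361] [-3.14158936e+00  2.08689412e-04  1.17426263e+00] [-0.00130028  0.00242452  0.00040593 -0.00105797 -0.00048409 -0.14747139]
```

drive_tool(targets=[{"jaw":0.4,"travel":[0.0355,-0.0305,0.03],"twist":-0.858},{"jaw":0.4,"travel":[0.0355,-0.0305,0.071],"twist":-0.858},{"jaw":0.4,"travel":[0.0355,-0.0305,0.071],"twist":-0.858},{"jaw":0.4,"travel":[0.0355,-0.0305,0.071],"twist":-0.858},{"jaw":0.4,"travel":[0.0355,-0.0305,0.071],"twist":-0.858},{"jaw":0.4,"travel":[0.0355,-0.0305,0.071],"twist":-0.858},{"jaw":0.4,"travel":[0.0355,-0.0305,0.071],"twist":-0.858},{"jaw":0.4,"travel":[0.0355,-0.0305,0.071],"twist":-0.858}])

```text
t: 7.92
eef_pos: [464.2, 306.7, 120.0]
tcp_rot: [-3.141, 0.0, 2.029]
ft_force: [0.2, -0.1, -0.7]
opening: 0.396
grip_force: 0.0
```

```bash
python3 -c "
from d import *
c=cam('scene');s=state();rows([(463.7,306.7,40,2.032),(463.7,306.7,4,2.032)],s)
print(s['eef_pos'],s['tcp_rot'],proj(c,[s['eef_pos']]))"
```

```text
[0.0002, -0.0005, 0.08] -0.01
[0.0002, -0.0005, 0.116] -0.01
[464.25189784 306.71095251 120.01522694] [-3.14145280e+00  1.20480765e-04  2.02171588e+00] [[273.28579556 289.94503837]]
```

drive_tool(targets=[{"jaw":0.4,"travel":[0,-0.0005,0.03],"twist":-0.006},{"jaw":0.4,"travel":[0,-0.0005,0.06],"twist":-0.006},{"jaw":0.4,"travel":[0,-0.0005,0.08],"twist":-0.006},{"jaw":0.4,"travel":[0,-0.0005,0.095],"twist":-0.006},{"jaw":0.4,"travel":[0,-0.0005,0.105],"twist":-0.006},{"jaw":0.4,"travel":[0,-0.0005,0.112],"twist":-0.006},{"jaw":0.4,"travel":[0,-0.0005,0.116],"twist":-0.006},{"jaw":0.4,"travel":[0,-0.0005,0.116],"twist":-0.006}])

```text
t: 8.63
eef_pos: [463.9, 306.3, 4.0]
tcp_rot: [-3.141, 0.0, 2.026]
ft_force: [-1.2, -0.4, 0.2]
opening: 0.398
grip_force: 0.0
```

drive_tool(targets=[{"jaw":0.3,"travel":[0,0,0],"twist":0},{"jaw":0.2,"travel":[0,0,0],"twist":0},{"jaw":0.1,"travel":[0,0,0],"twist":0},{"jaw":0.1,"travel":[0,0,0],"twist":0},{"jaw":0.1,"travel":[0,0,0],"twist":0},{"jaw":0.1,"travel":[0,0,0],"twist":0}])

```text
t: 9.13
eef_pos: [464.0, 306.4, 4.5]
tcp_rot: [3.141, 0.0, 2.027]
ft_force: [0.0, -0.5, 0.7]
opening: 0.11
grip_force: 0.0
```

```bash
python3 -c "
from d import *
c=cam('scene');t=cam('top');s=state();print(s['eef_pos'],s['opening'],proj(c,[s['eef_pos']]),proj(t,[s['eef_pos']]))
f=c['frame'][...,::-1][250:370,220:320];g=t['frame'][...,::-1][180:260,190:270]
z=lambda q,k:cv2.resize(q,None,fx=k,fy=k,interpolation=cv2.INTER_CUBIC)
im=np.zeros((540,800,3),np.uint8);a=z(f,4.5);b=z(g,4)
im[:540,:450]=a;im[:320,460:780]=b
im=np.clip(im*1.6,0,255).astype(np.uint8);cv2.imwrite('pics/g1.png',im)
"
```

```text
[463.9130617  306.34884643   4.36287001] 0.10158435168855945 [[277.70885311 314.51076556]] [[235.25768362 225.21302116]]
```

View pics/g1.png

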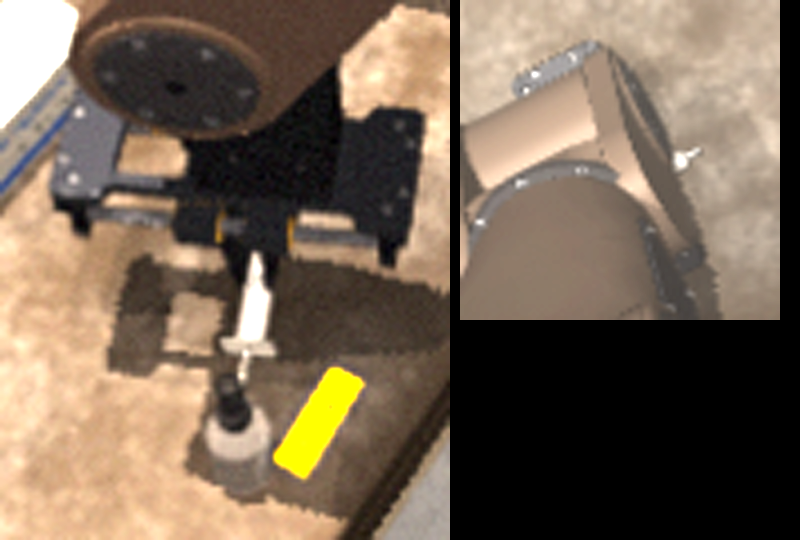

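Picture g1 shows the barrel in line between the fingers, with the tips near (258,285), yet the opening reads 0.10 with no grip force. I'll close further to see whether the fingers find anything.

drive_tool(targets=[{"jaw":0,"travel":[0,0,0],"twist":0},{"jaw":0,"travel":[0,0,0],"twist":0},{"jaw":0,"travel":[0,0,0],"twist":0},{"jaw":0,"travel":[0,0,0],"twist":0}])

```text
t: 9.57
eef_pos: [463.9, 306.3, 4.2]
tcp_rot: [-3.141, 0.0, 2.027]
ft_force: [-0.1, -0.2, -0.3]
opening: 0.004
grip_force: 0.0
```

The fingers shut on nothing while lined up with the barrel, so the real fingertips must be above it. Earlier pictures also showed the tool too high. I'll open and lower in small steps, watching the force.

drive_tool(targets=[{"jaw":0.4,"travel":[0,0,0],"twist":0},{"jaw":0.4,"travel":[0,0,0],"twist":0},{"jaw":0.4,"travel":[0,0,0],"twist":0},{"jaw":0.4,"travel":[0,0,0],"twist":0},{"jaw":0.4,"travel":[0,0,0],"twist":0},{"jaw":0.4,"travel":[0,0,0.002],"twist":0},{"jaw":0.4,"travel":[0,0,0.004],"twist":0},{"jaw":0.4,"travel":[0,0,0.005],"twist":0}])

```text
t: 10.23
eef_pos: [463.8, 306.3, -1.1]
tcp_rot: [-3.141, 0.0, 2.027]
ft_force: [-0.5, 0.1, 0.7]
opening: 0.395
grip_force: 0.0
```

drive_tool(targets=[{"jaw":0.4,"travel":[0,0,0.001],"twist":0},{"jaw":0.4,"travel":[0,0,0.002],"twist":0},{"jaw":0.4,"travel":[0,0,0.003],"twist":0},{"jaw":0.4,"travel":[0,0,0.003],"twist":0}])

```text
t: 10.57
eef_pos: [463.8, 306.3, -4.0]
tcp_rot: [-3.141, 0.0, 2.027]
ft_force: [0.4, -0.7, 0.7]
opening: 0.4
grip_force: 0.0
```

drive_tool(targets=[{"jaw":0.4,"travel":[0,0,0.001],"twist":0},{"jaw":0.4,"travel":[0,0,0.002],"twist":0},{"jaw":0.4,"travel":[0,0,0.003],"twist":0},{"jaw":0.4,"travel":[0,0,0.004],"twist":0},{"jaw":0.4,"travel":[0,0,0.004],"twist":0}])

```text
t: 10.98
eef_pos: [463.8, 306.3, -8.0]
tcp_rot: [-3.141, 0.0, 2.027]
ft_force: [-0.2, -0.1, -0.7]
opening: 0.402
grip_force: 0.0
```

drive_tool(targets=[{"jaw":0.25,"travel":[0,0,0.001],"twist":0},{"jaw":0.15,"travel":[0,0,0.002],"twist":0},{"jaw":0.1,"travel":[0,0,0.002],"twist":0},{"jaw":0.1,"travel":[0,0,0.002],"twist":0},{"jaw":0.1,"travel":[0,0,0.002],"twist":0}])

```text
t: 11.4
eef_pos: [463.9, 306.3, -9.8]
tcp_rot: [-3.142, 0.0, 2.027]
ft_force: [0.0, 0.4, -0.2]
opening: 0.164
grip_force: 30.0
```

It grips at 15.6 mm with 30 N. The reported TCP reads about 15 mm too low, so the hold may be shallow. I'll regrip a few millimetres deeper.

drive_tool(targets=[{"jaw":0.3,"travel":[0,0,0],"twist":0},{"jaw":0.3,"travel":[0,0,0],"twist":0},{"jaw":0.3,"travel":[0,0,0.001],"twist":0},{"jaw":0.3,"travel":[0,0,0.002],"twist":0},{"jaw":0.3,"travel":[0,0,0.003],"twist":0},{"jaw":0.3,"travel":[0,0,0.003],"twist":0}])

```text
t: 11.9
eef_pos: [463.8, 306.3, -13.0]
tcp_rot: [-3.141, 0.0, 2.027]
ft_force: [0.2, -0.5, -0.1]
opening: 0.296
grip_force: 0.0
```

drive_tool(targets=[{"jaw":0.2,"travel":[0,0,0],"twist":0},{"jaw":0.1,"travel":[0,0,0],"twist":0},{"jaw":0.1,"travel":[0,0,0],"twist":0},{"jaw":0.1,"travel":[0,0,0],"twist":0},{"jaw":0.1,"travel":[0,0,0],"twist":0}])

```text
t: 12.32
eef_pos: [463.9, 306.3, -12.7]
tcp_rot: [-3.142, 0.0, 2.027]
ft_force: [0.2, 0.6, 0.9]
opening: 0.171
grip_force: 30.0
```

drive_tool(targets=[{"jaw":0.1,"travel":[0,0,-0.01],"twist":0},{"jaw":0.1,"travel":[0,0,-0.03],"twist":0},{"jaw":0.1,"travel":[0,0,-0.06],"twist":0},{"jaw":0.1,"travel":[0,0,-0.1],"twist":0},{"jaw":0.1,"travel":[0,0,-0.14],"twist":0},{"jaw":0.1,"travel":[0,0,-0.18],"twist":0},{"jaw":0.1,"travel":[0,0,-0.19],"twist":0},{"jaw":0.1,"travel":[0,0,-0.19],"twist":0}])

```text
t: 12.98
eef_pos: [464.9, 306.9, 181.1]
tcp_rot: [3.135, 0.0, 2.027]
ft_force: [0.1, -0.9, -0.9]
opening: 0.172
grip_force: 30.0
```

```bash
python3 -c "
from d import *
import pickle
c=cam('scene');s=state();print(s['eef_pos'],s['opening'],s['grip_force'])
save(c,'lift.png');pickle.dump(c,open('lift.pkl','wb'))
# syringe check: expected nozzle/flange if held level, origin z=eef+13
u=np.array([np.cos(s['tcp_rot'][2]),np.sin(s['tcp_rot'][2]),0]);G=s['eef_pos']+[0,0,21.5]
P=[G-51*u,G+35*u,G+67*u];print(proj(c,P).round(1).tolist())
f=c['frame'].astype(int)
S=pickle.load(open('scene0.pkl','rb'))['frame'].astype(int)
q=proj(c,P).astype(int);u0=q[:,0].min()-20;v0=q[:,1].min()-10
for v in range(v0,v0+70): print(v,u0,''.join('#' if f[v,x].max()<50 else ('W' if f[v,x].min()>125 else '.') for x in range(u0,u0+50)))
# stand check
b=f.max(2)<60
for a in np.radians([-30.9,59.1,149.1,-120.9]):
  p=proj(c,[(542.5+50*np.cos(a),-25+50*np.sin(a),118)])[0]
  v=int(round(p[1]));xs=[x for x in range(int(p[0])-8,int(p[0])+9) if b[v,x]];print(p.round(1),xs)
"
```

```text
[464.03809611 306.44180525 178.57343817] 0.16766802813224568 29.992212653160095
[[274.4, 251.0], [266.9, 283.9], [263.9, 297.2]]
241 243 ..###############################################.
242 243 ##################################################
243 243 ################################################.#
244 243 ##################################################
245 243 ......###########################################.
246 243 .....#..........##################################
247 243 ....#################....#########################
248 243 ....#################....##############...########
249 243 ....###########.#####....##############...........
250 243 ##..###########.######...##############...........
251 243 ...###########..##.###..############.#............
252 243 ...###########.....#################..#...........
253 243 ...###########..##......############..#...........
254 243 ...###########..####################...#.######.#.
255 243 ...###########..#######.###########...#..........#
256 243 ...####################.###########......#....###.
257 243 ....###############
[... 2698 characters left out ...]
...............................................
304 243 ..................................................
305 243 ..................................................
306 243 ..................................................
307 243 ..................................................
308 243 ..................................................
309 243 .........................................##.......
310 243 .........................................##.......
[313.8 180.3] [305, 306, 307, 308, 309, 310, 311, 312, 313, 314, 315, 316, 317, 318, 319, 320, 321]
[305.5 196.9] [297, 298, 299, 300, 301, 302, 303, 304, 305, 306, 307, 308, 309, 310, 311]
[329.9 202.6] [329, 330]
[337.2 185.5] [337, 338]
```

The lift picture data match the predicted flange (267,284) and plunger end (264,297) within about 1 px, so the syringe is held level at y ≈ -8. Next I'll go above the cradle.

```bash
python3 d.py 447.5,-57.2,175,1.817
```

```text
[-0.3192, -0.175, 0.0031] 0.21
```

drive_tool(targets=[{"jaw":0.1,"travel":[-0.025,-0.014,0],"twist":0.02},{"jaw":0.1,"travel":[-0.055,-0.03,0],"twist":0.06},{"jaw":0.1,"travel":[-0.085,-0.046,0],"twist":0.1},{"jaw":0.1,"travel":[-0.115,-0.063,0],"twist":0.14},{"jaw":0.1,"travel":[-0.145,-0.08,0],"twist":0.18},{"jaw":0.1,"travel":[-0.175,-0.096,0],"twist":0.21},{"jaw":0.1,"travel":[-0.205,-0.112,0],"twist":0.21},{"jaw":0.1,"travel":[-0.235,-0.129,0],"twist":0.21}])

```text
t: 13.7
eef_pos: [450.3, 37.1, 175.6]
tcp_rot: [-3.139, -0.001, 1.817]
ft_force: [0.5, 0.7, 0.2]
opening: 0.169
grip_force: 30.0
```

```bash
python3 d.py 447.5,-57.2,175,1.817
```

```text
[-0.0908, -0.0257, 0.0006] -0.0
```

drive_tool(targets=[{"jaw":0.1,"travel":[-0.025,-0.007,0],"twist":0},{"jaw":0.1,"travel":[-0.05,-0.014,0],"twist":0},{"jaw":0.1,"travel":[-0.07,-0.02,0],"twist":0},{"jaw":0.1,"travel":[-0.085,-0.024,0],"twist":0},{"jaw":0.1,"travel":[-0.091,-0.0255,0],"twist":0},{"jaw":0.1,"travel":[-0.091,-0.0255,0],"twist":0},{"jaw":0.1,"travel":[-0.091,-0.0255,0],"twist":0},{"jaw":0.1,"travel":[-0.091,-0.0255,0],"twist":0}])

```text
t: 14.37
eef_pos: [448.8, -55.1, 176.8]
tcp_rot: [-3.141, -0.001, 1.817]
ft_force: [-0.4, -0.0, -0.5]
opening: 0.172
grip_force: 30.0
```

```bash
python3 -c "
from d import *
c=cam('scene');s=state();print(s['eef_pos'],s['tcp_rot'],s['grip_force'])
rows([(447.5,-57.2,z,1.817) for z in(125,112,100)],s)
save(c,'place1.png',(280,130,400,240),5)
print((proj(c,[(447.5,-57.2,196),(451,-69,98),(440.6,-30.7,120)])-[280,130])*5)
"
```

```text
[448.82501528 -55.01009893 176.94289781] [-3.14097463e+00 -3.89209748e-04  1.81778569e+00] 29.99227523803711
[-0.0018, -0.0018, 0.0519] 0.001
[-0.0018, -0.0018, 0.0649] 0.001
[-0.0018, -0.0018, 0.0769] 0.001
[[392.64248768 230.97538617]
 [386.55010887 344.61970944]
 [371.86023668 366.42120221]]
```

View pics/place1.png

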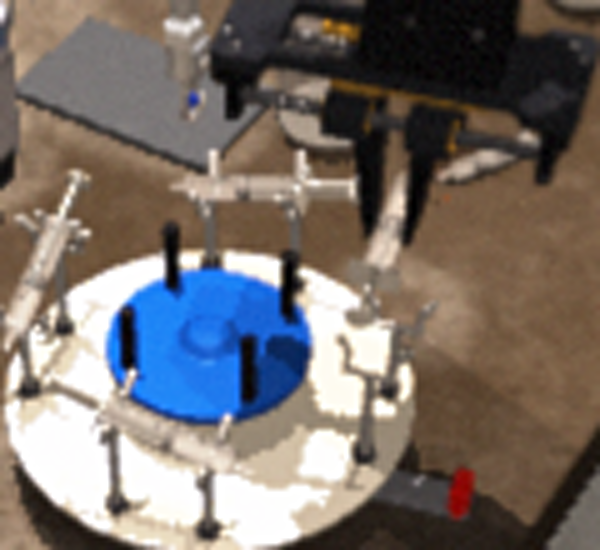

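The last picture shows the syringe over the empty cradle. The upper hook is near (370,362), against a predicted (372,366), and the red tab is at (460,492). Next I'll lower in steps.

drive_tool(targets=[{"jaw":0.1,"travel":[-0.002,-0.002,0.012],"twist":0},{"jaw":0.1,"travel":[-0.002,-0.002,0.024],"twist":0},{"jaw":0.1,"travel":[-0.002,-0.002,0.036],"twist":0},{"jaw":0.1,"travel":[-0.002,-0.002,0.048],"twist":0},{"jaw":0.1,"travel":[-0.002,-0.002,0.057],"twist":0},{"jaw":0.1,"travel":[-0.002,-0.002,0.063],"twist":0},{"jaw":0.1,"travel":[-0.002,-0.002,0.067],"twist":0},{"jaw":0.1,"travel":[-0.002,-0.002,0.067],"twist":0}])

```text
t: 15.08
eef_pos: [447.4, -58.1, 109.8]
tcp_rot: [-3.141, -0.0, 1.817]
ft_force: [0.1, 0.4, -0.1]
opening: 0.169
grip_force: 30.0
```

```bash
python3 -c "
from d import *
s=state();print(s['eef_pos'],s['ft_force'],s['moment'],s['grip_force'])
rows([(447.5,-57.2,z,1.817) for z in(106,100)],s)"
```

```text
[447.40904533 -58.05452367 109.77904983] [ 0.09514735  0.44250983 -0.13440128] [ 0.01086743 -0.16853391  0.00136086] 29.992317259311676
[0.0008, 0.0003, 0.0038] 0.0
[0.0008, 0.0003, 0.0098] 0.0
```

Next I'll press slowly so the upper hook tilts the syringe in the grip.

drive_tool(targets=[{"jaw":0.1,"travel":[0.001,0,0.0015],"twist":0},{"jaw":0.1,"travel":[0.001,0,0.003],"twist":0},{"jaw":0.1,"travel":[0.001,0,0.0045],"twist":0},{"jaw":0.1,"travel":[0.001,0,0.006],"twist":0},{"jaw":0.1,"travel":[0.001,0,0.006],"twist":0}])

```text
t: 15.5
eef_pos: [447.7, -57.5, 104.7]
tcp_rot: [3.14, 0.001, 1.817]
ft_force: [0.0, 1.0, 6.8]
opening: 0.171
grip_force: 30.0
```

```bash
cat > look.py <<'E'
from d import *
c=cam('scene');s=state();print(s['eef_pos'].round(1),s['ft_force'].round(1),s['moment'].round(2),s['grip_force'],s['t'])
a=np.radians(104.1);y=np.array([np.cos(a)*np.cos(.26),np.sin(a)*np.cos(.26),np.sin(.26)]);z=np.array([-np.cos(a)*np.sin(.26),-np.sin(a)*np.sin(.26),np.cos(.26)])
O=np.array([445.5,-49.4,115])
print('parked flange,plunger,nozzle',proj(c,[O+27*y+8.5*z,O+59*y+8.5*z,O-59*y+8.5*z]).round(1).tolist())
f=c['frame'].astype(int)
for v in range(178,226): print(v,''.join('#' if f[v,x].max()<60 else ('W' if f[v,x].min()>150 else ('-' if f[v,x].min()>115 else '.')) for x in range(330,380)))
for a in np.radians([-30.9,59.1,149.1,-120.9]):
  p=proj(c,[(542.5+50*np.cos(a),-25+50*np.sin(a),118)])[0]
  v=int(round(p[1]));print(p.round(1),[x for x in range(int(p[0])-5,int(p[0])+6) if f[v,x].max()<60])
E
python3 look.py
```

```text
[447.7 -57.5 104.8] [-1.4  0.8  6.5] [0.16 0.05 0.05] 30.005370676517487 15.55
parked flange,plunger,nozzle [[354.1, 201.8], [351.2, 207.7], [361.1, 187.3]]
178 ...............############...#########.##.#......
179 ....................######....#########.#######...
180 .......##...........######....#########....######.
181 WWWWW-.###...........#####.....#######........####
182 WWWWWW.###...........#####.....#######............
183 WWWWWW.##.--.........#####.-...####...............
184 WWWWWW.##.WWWW.......#####.---.####...............
185 WWWWWW.##.-WWWW-.....#####.---.####...............
186 ..-WWW.###.-WWWWWW...####..-WW.###................
187 .....W####.-WWWWWWW-.####..-WW.###..----..........
188 .......##..WWWWWWWWWW.####.-WW.###................
189 .......#.-WWWWWWWWWWW-###..WWW.###................
190 ......###WWWWWWWWWWWW-###.-WWW.###......-.........
191 ......###.WWWWWWWWWWWW###.-WWW.##.....---.........
192 .......#..-WWWWWWWWWW-###.---W###.....----........
193 ...........WWWWWWWWWWW##..---.###.....--..........
194 ...........WWWWWWWWWWW.#.--W-.###.................
195 ....
[... 1106 characters left out ...]
-WWWWWWWWW-.....-...-...................
216 -..-.-..-WWWWWWWWWW-.....--.--....................
217 .---..--WWWWWWWWWWW-.....------...................
218 ----.-WWWWWWWWWWWWW-......-.--..#.................
219 -----WWWWWWWWWWWWWW......--.--..#.................
220 --WWWWWWWWWWWWWWWW-..#....---..##.................
221 WWWWWWWWWWWWWWWWWW-..###..---..###...#............
222 WWWWWWWWWWWWWWWWWWWW..#..---..####.######.........
223 WWWWWWWWWWWWWWWWWWWWW....--..####.#######.........
224 WWWWWWWWWWWWWWWWWWWWW-WW---...###########.........
225 WWWWWWWWWWWWWWWWWWWWW-WWW-........######..........
[313.8 180.3] [313, 314]
[305.5 196.9] [304, 305, 306]
[329.9 202.6] [328, 329, 330]
[337.2 185.5] [337, 338]
```

drive_tool(targets=[{"jaw":0.1,"travel":[0,0,0.0015],"twist":0},{"jaw":0.1,"travel":[0,0,0.003],"twist":0},{"jaw":0.1,"travel":[0,0,0.0045],"twist":0},{"jaw":0.1,"travel":[0,0,0.0045],"twist":0}])

```text
t: 15.88
eef_pos: [447.9, -57.6, 100.3]
tcp_rot: [3.14, 0.001, 1.817]
ft_force: [0.5, -0.5, 5.4]
opening: 0.168
grip_force: 30.0
```

```bash
python3 look.py | grep -v '^[12][0-9][0-9] '
```

```text
[447.9 -57.6 100.4] [-1.3 -0.6  4.9] [ 0.11 -0.09  0.02] 30.000929832458496 15.9333
parked flange,plunger,nozzle [[354.1, 201.8], [351.2, 207.7], [361.1, 187.3]]
[313.8 180.3] [313, 314, 315]
[305.5 196.9] [304, 305]
[329.9 202.6] [328, 329, 330]
[337.2 185.5] [337, 338, 339]
```

drive_tool(targets=[{"jaw":0.1,"travel":[0,0,0.001],"twist":0},{"jaw":0.1,"travel":[0,0,0.002],"twist":0},{"jaw":0.1,"travel":[0,0,0.002],"twist":0}])

```text
t: 16.18
eef_pos: [448.0, -57.6, 98.4]
tcp_rot: [3.14, 0.001, 1.817]
ft_force: [-0.3, -1.4, 6.1]
opening: 0.17
grip_force: 30.0
```

drive_tool(targets=[{"jaw":0.1,"travel":[0,0,0.001],"twist":0},{"jaw":0.1,"travel":[0,0,0.0015],"twist":0},{"jaw":0.1,"travel":[0,0,0.0015],"twist":0}])

```text
t: 16.43
eef_pos: [448.1, -57.7, 97.0]
tcp_rot: [3.14, 0.001, 1.817]
ft_force: [0.3, -1.6, 7.2]
opening: 0.169
grip_force: 30.0
```

```bash
python3 look.py
```

```text
[448.  -57.6  97. ] [-0.  -0.2  7.3] [ 0.07 -0.14 -0.05] 30.001961588859558 16.4833
parked flange,plunger,nozzle [[354.1, 201.8], [351.2, 207.7], [361.1, 187.3]]
178 ..............#########.###############.#.........
179 ..............#########################.#.........
180 .......##......###########....#########.#.........
181 WWWWW-.###.........#######....#############.##....
182 WWWWWW.###..........######....########...#########
183 WWWWWW.###...........#####.-..########........####
184 WWWWWW.##.WWWW.......#####.--..#######............
185 -WWWWW.###.WWWWW.....####..--..####...............
186 ..-WWW.###..WWWWWW...####......####...............
187 .....W.####.WWWWWWW-.####......###..----..........
188 .......###.-WWWWWWWWW####...--.###................
189 .......##.WWWWWWWWWWW.###...--####................
190 ......###-WWWWWWWWWWW.####.--W####....-.-.........
191 ......###.WWWWWWWWWWW.####.WWW.###....----........
192 ......##..-WWWWWWWWWW.###.-WWW.##.....---.........
193 .......#...WWWWWWWWWW.###.--WW###.....--..........
194 ...........WWWWWWWWWW.###----.###.................
195
[... 1116 characters left out ...]
WWWW-.......-.--...................
216 -.----..-WWWWWWWWWW-......---.....................
217 -.....--WWWWWWWWWWW-.....-----....................
218 -.-..-WWWWWWWWWWWWW-.....-----....................
219 -----WWWWWWWWWWWWW-......-----..#.................
220 --WWWWWWWWWWWWWWWW-......----..##.................
221 WWWWWWWWWWWWWWWWWW-.##.#..---..##...##............
222 WWWWWWWWWWWWWWWWWWW-.###.--...###..#######........
223 WWWWWWWWWWWWWWWWWWWW-....--..####.########........
224 WWWWWWWWWWWWWWWWWWWWW------...###.#######.........
225 WWWWWWWWWWWWWWWWWWWWW-WWW-........######..........
[313.8 180.3] [313, 314, 315]
[305.5 196.9] [304, 305]
[329.9 202.6] [328, 329, 330]
[337.2 185.5] [337, 338, 339]
```

drive_tool(targets=[{"jaw":0.1,"travel":[0,0,0.001],"twist":0},{"jaw":0.1,"travel":[0,0,0.0015],"twist":0},{"jaw":0.1,"travel":[0,0,0.0015],"twist":0}])

```text
t: 16.73
eef_pos: [448.1, -57.7, 95.8]
tcp_rot: [3.139, 0.001, 1.817]
ft_force: [-0.9, -1.2, 10.8]
opening: 0.172
grip_force: 30.0
```

Force is rising (10.8 N), so both hooks are bearing. I'll release gently.

drive_tool(targets=[{"jaw":0.175,"travel":[0,0,-0.001],"twist":0},{"jaw":0.185,"travel":[0,0,-0.001],"twist":0},{"jaw":0.2,"travel":[0,0,-0.001],"twist":0},{"jaw":0.22,"travel":[0,0,-0.001],"twist":0},{"jaw":0.25,"travel":[0,0,-0.001],"twist":0},{"jaw":0.28,"travel":[0,0,-0.001],"twist":0}])

```text
t: 17.23
eef_pos: [447.2, -57.4, 95.7]
tcp_rot: [-3.141, -0.0, 1.817]
ft_force: [0.6, -1.1, 0.3]
opening: 0.267
grip_force: 0.0
```

```bash
python3 look.py
```

```text
[447.2 -57.4  95.7] [ 0.6  0.4 -0.5] [ 0.02 -0.09  0.01] 0.0 17.2833
parked flange,plunger,nozzle [[354.1, 201.8], [351.2, 207.7], [361.1, 187.3]]
178 ............#########.#####################.......
179 ............#########.###################.........
180 .......##....############......##########.........
181 WWWWW-.###.......#######........#########.#.......
182 WWWWWW.###.........#####..-.....########.#######..
183 WWWWWW.###.........#####.---....########.....#####
184 WWWWWW.##.WWWW.....#####.---....########.........#
185 -WWWWW.###.WWWWW...#####.-.----.########..........
186 ..-WWW.###..WWWWWW.#####.-......#####.............
187 .....W.####.WWWWWWW.####.........###..............
188 .......###.-WWWWWWW-####....--WW####..............
189 .......##.WWWWWWWWWW####....W-W-####..............
190 .......##-WWWWWWWWWW####...-WWW-####....-.........
191 ......###.WWWWWWWWWW####...-WWW-####..----........
192 ......###..WWWWWWWW-####..-WWWW-####..----........
193 .......#...WWWWWWWWW.###.--WWWW.###...--..........
194 ...........WWWWWWWWW.##..---WWW.###...............
195 ............WW
[... 1101 characters left out ...]
WWW-.-....--.-.-...................
216 ....-...-WWWWWWWWW........-..--...................
217 .--..---WWWWWWWWW-.......------...................
218 ..-..-WWWWWWWWWWW.-.....------..#.................
219 .----WWWWWWWWWWW-........-.-.-..#.................
220 --WWWWWWWWWWWWWW-.-.......---..##.................
221 WWWWWWWWWWWWWWWWWW-.##.#.--.-..##...##............
222 WWWWWWWWWWWWWWWWWWW-.###..--..###..######.........
223 WWWWWWWWWWWWWWWWWWWW-.....-..####.########........
224 WWWWWWWWWWWWWWWWWWWWW------...###.#######.........
225 WWWWWWWWWWWWWWWWWWWWW-WWW-........######..........
[313.8 180.3] [313, 314, 315]
[305.5 196.9] [304, 305]
[329.9 202.6] [328, 329, 330]
[337.2 185.5] [337, 338, 339]
```

drive_tool(targets=[{"jaw":0.33,"travel":[0,0,0],"twist":0},{"jaw":0.33,"travel":[0,0,-0.005],"twist":0},{"jaw":0.33,"travel":[0,0,-0.02],"twist":0},{"jaw":0.33,"travel":[0,0,-0.045],"twist":0},{"jaw":0.33,"travel":[0,0,-0.08],"twist":0},{"jaw":0.33,"travel":[0,0,-0.12],"twist":0},{"jaw":0.33,"travel":[0,0,-0.16],"twist":0},{"jaw":0.33,"travel":[0,0,-0.16],"twist":0}])

```text
t: 17.95
eef_pos: [449.5, -57.9, 262.8]
tcp_rot: [3.132, 0.005, 1.817]
ft_force: [-0.6, 0.2, -0.2]
opening: 0.327
grip_force: 0.0
```

```bash
python3 look.py; python3 - <<'E'
from d import *
c=cam('scene')
import pickle
f=c['frame'].astype(int)
for p in proj(c,[(454.0-0,-83,106),(440.6,-30.7,120)]): print('hooks',p.round(1))
E
```

```text
[448.5 -57.6 259.5] [-0.1  0.  -1.7] [ 0.02 -0.1   0.01] 0.0 18.0
parked flange,plunger,nozzle [[354.1, 201.8], [351.2, 207.7], [361.1, 187.3]]
178 ..................................................
179 ..................................................
180 .......##.........................................
181 WWWWW-.###........................................
182 WWWWWW.###........................................
183 WWWWWW.###...............--.......................
184 WWWWWW.##.WWWW..........----......................
185 -WWWWW.###.WWWWW......----.-..--..................
186 ..-WWW.###..WWWWW-....----.....-..................
187 .....W.####.WWWWWWW-..-W-......-..................
188 .......###.-WWWWWWWWW..--....-WW..................
189 .......##.WWWWWWWWWWWW-.-...--W-..................
190 ......###.WWWWWWWWWWWWW.-...WWW-.....-............
191 ......###.-WWWWWWWWWWWWW--.-WWW-....WW-.-.........
192 .......##..WWWWWWWWWWWWW-..WWWWW...-.--...........
193 .......##..WWWWWWWWWWWWW---WWWW-..-...-...........
194 ...........-WWWWWWWWWWWW----WWW...................
195 ............WWWWW
[... 1133 characters left out ...]

216 ........-WWWWWWW-...--........-W..................
217 .......-WWWWWWWW--.......-.--.-W..................
218 -....-WWWWWWWWWWWW-W............#.................
219 ..---WWWWWWWWWWWWWWW........-...#.................
220 --WWWWWWWWWWWWWWWWWW.......-...##.................
221 WWWWWWWWWWWWWWWWWWWW.#.#.-..-..##.................
222 WWWWWWWWWWWWWWWWWWWW.###.WW-..###.................
223 WWWWWWWWWWWWWWWWWWWW-...-WWW.####.................
224 WWWWWWWWWWWWWWWWWWWWW--WWWWW.###..................
225 WWWWWWWWWWWWWWWWWWWWW-WWWWW.....WW-...............
[313.8 180.3] [313, 314, 315]
[305.5 196.9] [304, 305]
[329.9 202.6] [328, 329]
[337.2 185.5] [337, 338, 339]
hooks [358.9 193.6]
hooks [354.4 203.3]
```

```bash
python3 - <<'E'
from d import *
import pickle
a=pickle.load(open('lift.pkl','rb'))['frame'].astype(int);c=cam('scene');b=c['frame'].astype(int)
t=cam('top');t0=pickle.load(open('top0.pkl','rb'))
d=abs(a-b).max(2)
for v in range(176,216): print(v,''.join(('#' if d[v,x]>45 else '+' if d[v,x]>22 else '.') for x in range(336,380)))
th=np.radians(104.1);R=np.column_stack([[np.sin(th),-np.cos(th),0],[np.cos(th)*np.cos(.26),np.sin(th)*np.cos(.26),np.sin(.26)],[-np.cos(th)*np.sin(.26),-np.sin(th)*np.sin(.26),np.cos(.26)]])
O=np.array([445.5,-49.4,115])
for n,p in dict(nozzle=(0,-59,8.5),shoulder=(0,-45,8.5),fl_l=(-14,27,8.5),fl_r=(14,27,8.5),plung=(0,59,8.5)).items(): print(n,proj(c,[O+R@p]).round(1),'level?',proj(c,[O+[0,0,5]+R@np.array([1,1,1])*0+np.array(p)[1]*np.array([np.cos(th),np.sin(th),0])+[0,0,8.5]]).round(1))
E
```

```text
176 #+..........................................
177 #...+.......................................
178 ............................................
179 ....+.......................................
180 ....+.......................................
181 ............................................
182 ............................................
183 +..+#+......................................
184 +..##.......................................
185 +..+###.....................................
186 +...+##.....................................
187 +...###+.....+..............................
188 ...#####......+.+.#...+###..................
189 ..++..++..........++..####.....+............
190 ...#...+..........+#.#####+..+##+...........
191 ..+#+##+........+....#####+.+#.+............
192 ..+#++.........+.#..+#####.++...............
193 +++#++........#+#..++#####..................
194 #####+..........#.#####+++..................
195 +####+............###+#####+................
196 ++++++............+###++#+++................
197 ++++++....+.+.....+###..+++...+.............
198 +++++++...+#.+...+
[... 386 characters left out ...]
..###+.+...####.................
207 ###..++.....#####.##+++####+................
208 ##...++#....########+..####+................
209 #....++.....######.+#######+................
210 ....+#+......#####++########................
211 ....+###.....####.+.#######+................
212 ....+##+.......+#.+.#######.................
213 ...+++##.......##+#.#####.+.................
214 ...+++#####....##++######.+.................
215 ...++###########+.#######...................
nozzle [[361.1 187.3]] level? [[361.6 182.2]]
shoulder [[360.  189.5]] level? [[360.4 185.4]]
fl_l [[359.1 203. ]] level? [[353.7 203.1]]
fl_r [[349.1 200.7]] level? [[353.7 203.1]]
plung [[351.2 207.7]] level? [[350.6 211.4]]
```

The nozzle (row 188, predicted 187) and plunger end (about (351,208)) match the parked, tilted pose within about 1 px. The stand hasn't moved and the gripper is clear, so I'm handing in.

```bash
python3 -c "
from h import *
print(job_done())"
```

```text
the job is handed in; nothing more can be done
None
```

I turned the stand so its empty cradle faces the red tab, laid the large syringe in both hooks nozzle-down, released it and handed in the job at about 18 s; the last camera check matched the parked pose to about 1 px (2.5 mm), but no verdict was returned.

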